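Point out the unsealed canister, then seal it

TASK

One of the three storage canisters has been left unsealed: the round button in its lid is standing up. Show me which one by pointing at it, and at no other: hold your fingertips about 2 cm above the middle of that button, without touching it, for a good two seconds; then press the button fully down to seal the canister and come clear of it. Do it with the fingertips only: do not lift, tip or shift the canister, and leave everything else on the counter alone.

Things in the scene. Friction and masses are not known exactly. Their poses are not given: they have to be found in the camera images.
- canister_a: clear square storage canister 104 x 104 mm, 125 mm high over its white lid (lid 108 x 108 mm, 24 mm thick), holding walnuts; loose, about 0.6 kg; origin: centre of its underside, z up. One of three canisters that trade places along the counter
- seal_a_top (a point): centre of the top face of the round steel seal button (52 mm across, in the middle of the lid of canister_a); it goes down with the button: 144 mm above the counter with the button up (unsealed), 126 mm when pressed home (sealed)
- seal_a (a joint): travel of the seal button of canister_a, in m: 0 = standing up 19 mm above the lid (unsealed), 0.018 = fully home, its top 1 mm above the lid (sealed). It slides straight down against about 5 N of friction, has no spring, and stays where it is left
- canister_b: clear square storage canister 104 x 104 mm, 125 mm high over its white lid (lid 108 x 108 mm, 24 mm thick), holding coffee pods; loose, about 0.55 kg; origin: centre of its underside, z up. One of three canisters that trade places along the counter
- seal_b_top (a point): centre of the top face of the round steel seal button (52 mm across, in the middle of the lid of canister_b); it goes down with the button: 144 mm above the counter with the button up (unsealed), 126 mm when pressed home (sealed)
- seal_b (a joint): travel of the seal button of canister_b, in m: 0 = standing up 19 mm above the lid (unsealed), 0.018 = fully home, its top 1 mm above the lid (sealed). It slides straight down against about 5 N of friction, has no spring, and stays where it is left
- canister_c: clear square storage canister 116 x 116 mm, 160 mm high over its white lid (lid 120 x 120 mm, 24 mm thick), holding pasta tubes; loose, about 0.8 kg; origin: centre of its underside, z up. One of three canisters that trade places along the counter
- seal_c_top (a point): centre of the top face of the round steel seal button (52 mm across, in the middle of the lid of canister_c); it goes down with the button: 179 mm above the counter with the button up (unsealed), 161 mm when pressed home (sealed)
- seal_c (a joint): travel of the seal button of canister_c, in m: 0 = standing up 19 mm above the lid (unsealed), 0.018 = fully home, its top 1 mm above the lid (sealed). It slides straight down against about 5 N of friction, has no spring, and stays where it is left
- spice_jar: bystander: slim spice jar, 42 mm across, 95 mm high; origin under its centre
- pepper_mill: bystander: wooden pepper mill, 42 mm across, 130 mm high; origin under its centre
- mug: bystander: white mug, 80 mm across, 92 mm high, one handle; origin under its centre. Beyond it, from x = 0.79 m on, stand fixed appliances under 0.1 m high
- sugar_pot: bystander: round white sugar pot with a knob on its lid, 88 mm across, 98 mm high; origin under its centre
- wooden_spoon: bystander: wooden spoon 240 mm long lying flat along its x. To its left, from y = 0.49 m on, stand a fixed kettle under 0.2 m high and a utensil crock to 0.33 m high
- egg_timer: bystander: round dial kitchen timer, 60 mm across, 43 mm high; origin under its centre. To its right, from y = -0.49 m on, stands a fixed toaster under 0.2 m high

How it is judged:
By the outcome, as a careful person would: the job done as asked, in the order asked, and still so for the second after the job is handed in, with the robot touching nothing.
It also fails if it takes over 38 s, if anything falls off the work surface, if the arm or the gripper's body presses on something with over 40 N, if the wrist force passes 120 N, or if a joint passes its speed limit or range.

ROBOT

A 6-joint arm with a two-finger parallel gripper is mounted at the origin on the work surface. World frame = base frame: x ahead of the robot, y to its left, z up, the work surface at z = 0. Lengths are in m, angles in degrees, forces in N, time in s.
With the tool pointing down it reaches from about 0.4 to 0.825 m from the base axis. Payload 7 kg.
Tool frame: the origin (TCP) lies between the finger pads, 19 mm behind the fingertips; this is the grasp point; z points along the fingers, y is the line along which they close (so a half turn about z gives the same grasp; the last joint's range is limited). The gripper opens to 88 mm and grips with 3 to 60 N. Pads are 19 mm wide; open, the fingers measure 130 mm over their backs; the gripper's body (78 mm by 193 mm) begins 47 mm behind the grasp point.
Start: joints at [87.897, 20.546, 0.682, 0, -70.136, -16.507], TCP at [0.215, 0.64, 0.245] pointing down, gripper open.
Joint ranges: [-176.03, 176.03], [-82.01, 121.73], [-58.28, 71.71], [-173.87, 95.51], [-174.79, -0.11], [-173.66, 173.66]. Speed limits (degrees/s): [136.94, 136.94, 172.46, 180, 180, 180].

INTERFACE

Orientations are given as [roll, pitch, yaw] about the fixed x, y, z axes, in that order (R = Rz(yaw) Ry(pitch) Rx(roll)).
In Python, from plant import ctrl gives the robot as it stands. The module is installed in compiled form; this text tells all that it offers.
- The arm moves only by the tool send_rows, never from a script. Its argument "increments" is a list that holds one entry, the list of rows, each a list of 4 numbers: the shift along the world's x, y, z normalised to -1 to 1, where 1 is 0.2 m, then the turn about the world's z normalised to -1 to 1, where 1 is 1.5 rad. In form: [[[x, y, z, roll], ...]]. A call has 1 to 12 rows; each row is the pose to reach, as a shift and turn from the pose commanded when the call began; what a row does not reach only later rows make up. A row lasts 1/8 s, in which the tool goes at most 62.5 mm and 10.7 degrees, less where a joint would pass 70% of its speed; a pose out of reach is approached as far as the arm can. A call with a number of a shift or a turn outside -1 to 1 is refused whole. A call with a gripper value outside its range is refused whole. "jaw" is the opening, from 0 (shut) to 1 (fully open), set as the call begins (left out, the last holds). The fingers move at their own pace and stop on an object; the grip force is fixed at half the most. Time passes only in rows, so rows that repeat a pose let the fingers close. It gives the time, the measured TCP pose, the force, the opening and the grip force at its end, in the units of the state.
- ctrl.get_obs(): the state, without advancing time (a new reading comes with each control period).
- ctrl.snapshot(name): name is "scene" or "top" or "wrist"; returns the picture (400x640x3 uint8, red, green, blue); there is no depth.
- ctrl.calibration(name): a dict with "mtx" (3x3 intrinsics, pixels), "eye" and "attitude" of the camera in the world. Camera axes: x right, y up, looking along -z (the intrinsics and any distortion apply to the point x, -y, -z); pixel columns grow to the right and rows downward; lengths in m; the calibration is good to about 2 mm. A picture is of the moment at which its call begins: read the wrist's pose just before it. calibration takes no time and is no camera call; for the wrist camera it gives the pose at the moment of the call.
- ctrl.close_job(): hands the job in; it is judged then, once.
Trained networks look in the newest picture that a camera, given by its name, has taken for a name from the list of things; names that differ only in an ending like _2 or _b are one class to them, and where a whole thing is asked for, a point or a joint stands for the part that bears it (a point fixed in the world has none). Each returns a list of dicts, best first, with "conf" (0 to 1); they miss things now and then, are a little off and sometimes report something else, mostly with a low value. They report only what shows in the picture. A call takes as long as a camera call.
- ctrl.trace(thing, camera): "mask" (400x640 bool, what is visible of it) and "bbox" ([left, top, right, bottom] in pixels, round what is visible of it).
- ctrl.spot_point(thing, camera): "pixel" ([row, column] in pixels: a listed point, or the origin of a listed thing).
The state is a dict: "clock": time; "joint_pos": joint angles; "qvel": joint speeds; "tau": joint torques, N m; "tool_pos": TCP position; "orientation": TCP orientation; "force": force on the tool from outside, world axes, zero at the start; "moment": the same for the moment, N m; "opening": finger opening in m; "gripper_force": force on a finger pad.
Only numpy, scipy, OpenCV 4.12 (cv2) and the standard library are available. Lean on these libraries where they do the work, as an engineer would, in place of code of your own. Each camera call takes 0.05 s, during which the arm holds its last target. There are 200 camera calls.

## Working session

There is one attempt and no reset: what is moved stays moved. The work goes in short steps, Python scripts to look and compute and a tool call to move; the robot and the scene stay as the last step left them, time stands still between calls to the robot, and variables do not carry over. Pictures are saved under pics/ and viewed, at most 10 in all, crops included, and the job is handed in when it is done.

Besides the shell and the picture viewer there is one more tool, called after "Request:" as name(argument=value, ...), one argument or row to a line, values as JSON. send_rows: Moves the arm, as the interface text tells. Its arguments: {"type":"object","properties":{"increments":{"type":"array"},"jaw":{"type":"number"}},"required":["increments"]}

```bash
mkdir -p pics
cat > h.py <<'E'
from plant import ctrl
import numpy as np, cv2
def ray(cam,px):
    c=ctrl.calibration(cam);K=np.array(c["mtx"]);
    return c
E
python3 - <<'E'
from h import *
print(ctrl.get_obs())
for n in("scene","top"):
    im=ctrl.snapshot(n);cv2.imwrite(f"pics/{n}1.png",im[:,:,::-1]);print(n,ctrl.calibration(n))
    for t in("seal_a_top","seal_c_top"):
        print(t,[(d["conf"],d["pixel"]) for d in ctrl.spot_point(t,n)])
    for t in("canister_a","canister_c","seal_a"):
        print(t,[(d["conf"],d["bbox"]) for d in ctrl.trace(t,n)])
E
```

```text
{'clock': 0.0, 'joint_pos': array([ 8.78960516e+01,  2.05922972e+01,  6.33765964e-01, -1.98577788e-02,
       -7.01367816e+01, -1.65059500e+01]), 'qvel': array([ 0.06822706,  0.0784075 , -0.06761831, -0.02676926, -0.01640942,
        0.13568255]), 'tau': array([-1.81729833e-03, -5.82709551e+01,  2.93066347e+01,  6.99767813e+00,
        7.04115533e-03, -1.54875320e-04]), 'tool_pos': array([0.21529672, 0.63925493, 0.24441371]), 'orientation': array([ 1.79903311e+02, -9.18415300e-03, -1.86166533e+01]), 'force': array([-0.37754235, -0.09384506,  0.01019164]), 'moment': array([0.02495025, 0.00183164, 0.00027784]), 'gripper_force': 0.0, 'opening': 0.08770013448596994}
scene {'mtx': array([[369.38588966,   0.        , 317.45831187],
       [  0.        , 369.38588966, 200.79323146],
       [  0.        ,   0.        ,   1.        ]]), 'eye': array([1.367405  , 0.10102573, 0.88141112]), 'attitude': array([46.01813178,  0.48401478, 95.93949897])}
seal_a_top [(0.53, [170.4, 222.9])]
seal_c_top [(0.5, [179.1, 414.5])]
canister_a [(0.76, [384.0, 169.1, 437.9, 236.4]), (0.65, [286.3, 186.7, 333.3
[... 248 characters left out ...]
, 209.1]), (0.55, [403.0, 176.7, 421.3, 186.1])]
top {'mtx': array([[517.36781053,   0.        , 318.50621115],
       [  0.        , 517.36781053, 195.8296438 ],
       [  0.        ,   0.        ,   1.        ]]), 'eye': array([0.42575417, 0.00351301, 1.87487676]), 'attitude': array([  5.96268334,  -0.21183403, -91.0050223 ])}
seal_a_top [(0.45, [231.4, 406.3])]
seal_c_top [(0.53, [223.1, 234.4])]
canister_a [(0.59, [379.4, 212.2, 424.4, 250.3]), (0.57, [209.5, 200.0, 259.8, 240.3])]
canister_c [(0.59, [379.4, 212.2, 424.4, 250.3]), (0.57, [209.5, 200.0, 259.8, 240.3])]
seal_a [(0.56, [396.3, 219.9, 412.5, 234.5]), (0.54, [313.8, 192.1, 327.5, 207.2]), (0.46, [225.7, 213.1, 237.6, 227.8])]
```

Run:
```python
import cv2
a=cv2.imread("pics/scene1.png")[150:260,190:460];b=cv2.imread("pics/top1.png")[150:290,180:450]
cv2.imwrite("pics/c1.png",cv2.vconcat([cv2.resize(a,(780,318),interpolation=2),cv2.resize(b,(780,280),interpolation=2)]))
```

```text
(no output)
```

View pics/c1.png

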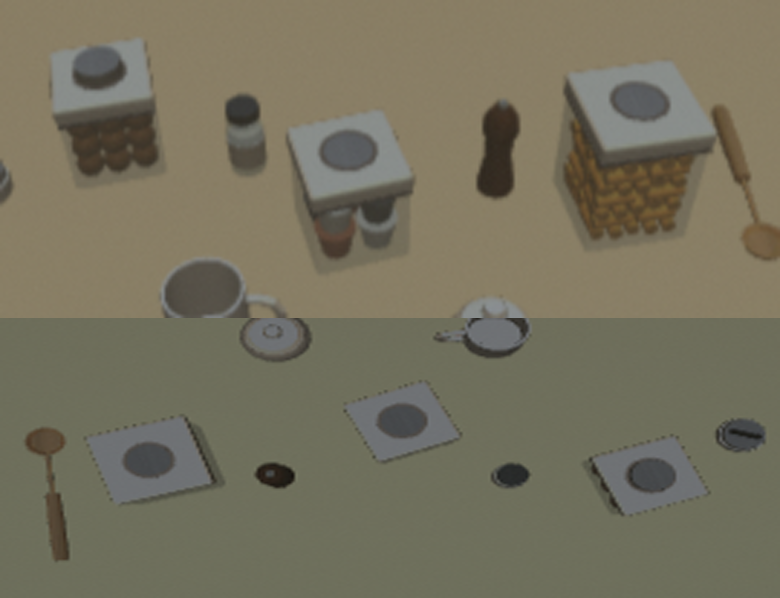

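View pics/scene1.png

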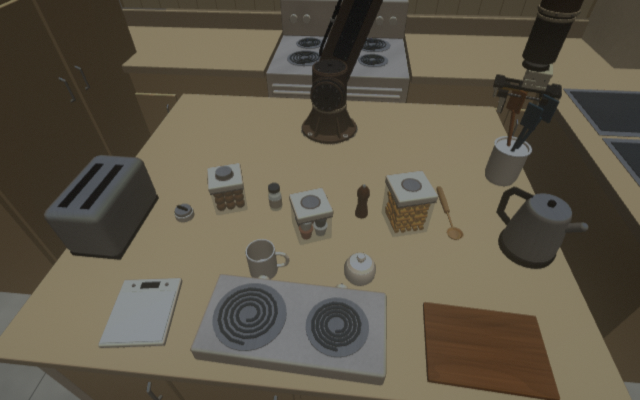

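The left canister in the scene (walnuts, canister_a) has its button standing at about col 224, row 171. The other two buttons are flush. Next I triangulate it.

```bash
cat > h.py <<'E'
from plant import ctrl
import numpy as np, cv2
from scipy.spatial.transform import Rotation as Ro
def proj(cam):
    c=ctrl.calibration(cam);R=Ro.from_euler("xyz",c["attitude"],degrees=True).as_matrix()
    M=np.diag([1,-1,-1])@R.T
    return c["mtx"]@np.c_[M,-M@c["eye"]], c
def tri(P,px): # px as row,col
    A=np.vstack([[u*p[2]-p[0],v*p[2]-p[1]] for p,(v,u) in zip(P,px)])
    X=np.linalg.svd(A)[2][-1];return X[:3]/X[3]
def pix(P,X):
    q=P@np.r_[X,1];return q[1]/q[2],q[0]/q[2]
def onz(P,px,z): # pixel to plane z
    v,u=px;A=np.array([[u*P[2]-P[0]],[v*P[2]-P[1]]]).reshape(2,4)
    return np.linalg.solve(A[:,:2],-(A[:,2]*z+A[:,3]))
E
python3 - <<'E'
from h import *
Ps=proj("scene")[0];Pt=proj("top")[0]
pts={"scene":[],"top":[]}
for i in range(4):
    for n in pts:
        ctrl.snapshot(n)
        for d in ctrl.spot_point("seal_a_top",n):
            r,c=d["pixel"]
            if (n=="scene" and c<250) or (n=="top" and c>380): pts[n].append((r,c))
print(pts)
s=np.median(pts["scene"],0);t=np.median(pts["top"],0);X=tri([Ps,Pt],[s,t])
print("X",X,pix(Ps,X)-s,pix(Pt,X)-t,"plane",onz(Ps,s,.144),onz(Pt,t,.144))
for nm,a,b in(("b",(201.7,310),(199.6,320.6)),("c",(181.3,412),(220.6,231.6))):print(nm,tri([Ps,Pt],[a,b]))
print(ctrl.get_obs()["clock"])
E
```

```text
{'scene': [(167.9, 225.7), (170.6, 225.8), (168.9, 224.2), (168.5, 223.6)], 'top': [(228.7, 404.9), (231.0, 397.4), (227.9, 404.6), (231.4, 407.7), (232.7, 399.0), (230.4, 405.1)]}
X [ 0.48453037 -0.29327653  0.13935739] [-0.00135466  0.16883587] [-0.02631472  0.07943168] plane [ 0.49011066 -0.29134238] [ 0.48428999 -0.29221393]
b [ 0.59512806 -0.01128628  0.12541654]
c [0.52670195 0.28316574 0.1695867 ]
1.4
```

Request:
send_rows(
  increments=[
    [[0,0,0.3,0],[0,0,0.55,0],[0,0,0.8,0],[0.2,-0.2,0.8,0],[0.4,-0.4,0.8,0],[0.6,-0.6,0.8,0],[0.8,-0.8,0.8,0],[1,-1,0.8,0]],
  ],
  jaw=0,
)

```text
clock: 2.4
tool_pos: [0.4164, 0.4382, 0.4057]
orientation: [-180.0, -0.0, -18.6]
force: [0.8, 0.5, 0.3]
opening: 0.0132
gripper_force: 0.0
```

Request:
send_rows(
  increments=[
    [[0.1,-0.25,0,0],[0.25,-0.5,0,0],[0.4,-0.75,0,0],[0.5,-1,0,0]],
  ],
)

```text
clock: 2.9
tool_pos: [0.5162, 0.2379, 0.4053]
orientation: [-180.0, -0.0, -18.6]
force: [1.0, -0.4, -0.5]
opening: 0.0006
gripper_force: 0.0
```

Request:
send_rows(
  increments=[
    [[0.1,-0.25,0,0],[0.1,-0.5,0,0],[0.15,-0.75,0,0],[0.2,-1,0,0]],
  ],
)

```text
clock: 3.4
tool_pos: [0.5554, 0.038, 0.4058]
orientation: [-180.0, -0.0, -18.6]
force: [1.8, 0.2, -0.4]
opening: -0.0001
gripper_force: 0.0
```

Request:
send_rows(
  increments=[
    [[0,-0.25,0,0],[-0.1,-0.5,0,0],[-0.15,-0.75,0,0],[-0.3,-1,0,0]],
  ],
)

```text
clock: 3.9
tool_pos: [0.4951, -0.1618, 0.4049]
orientation: [180.0, 0.0, -18.6]
force: [0.7, -0.8, 0.3]
opening: 0.0006
gripper_force: 0.0
```

Request:
send_rows(
  increments=[
    [[0,-0.2,-0.1,0],[0,-0.3,-0.2,0],[0,-0.3,-0.2,0],[0,-0.3,-0.2,0]],
  ],
)

```text
clock: 4.4
tool_pos: [0.4956, -0.2202, 0.366]
orientation: [180.0, -0.0, -18.6]
force: [-0.4, 1.2, -0.2]
opening: 0.0005
gripper_force: 0.0
```

```bash
cat > w.py <<'E'
from h import *
import sys
o=ctrl.get_obs();P,c=proj("wrist");im=ctrl.snapshot("wrist");k=sys.argv[1]
cv2.imwrite(f"pics/w{k}.png",im[:,:,::-1]);print(o["tool_pos"],c["eye"],c["attitude"])
for X in ([.487,-.292,.144],):print("expect",pix(P,X))
d=ctrl.spot_point("seal_a_top","wrist");print([(e["conf"],e["pixel"]) for e in d])
m=ctrl.trace("seal_a","wrist")
for e in m:
    r,cc=np.nonzero(e["mask"]);print(e["conf"],e["bbox"],"centroid",r.mean(),cc.mean(),onz(P,(r.mean(),cc.mean()),.14))
np.save(f"P{k}.npy",P)
E
python3 w.py 1
```

```text
[ 0.49563408 -0.2201613   0.36602386] [ 0.56056414 -0.2416573   0.50645415] [-1.47613640e+01 -2.67433552e-02 -1.08614941e+02]
expect (np.float64(169.47990507923927), np.float64(374.84337561680326))
[(0.74, [149.8, 360.8]), (0.65, [162.6, 376.5])]
0.85 [115.5, 141.4, 157.9, 183.2] centroid 160.53580901856765 136.63041556145004 [ 0.59068102 -0.01711441]
0.6 [354.6, 140.4, 397.9, 185.1] centroid 161.80054832076766 376.58464701850585 [ 0.49468413 -0.29718728]
```

View pics/w1.png

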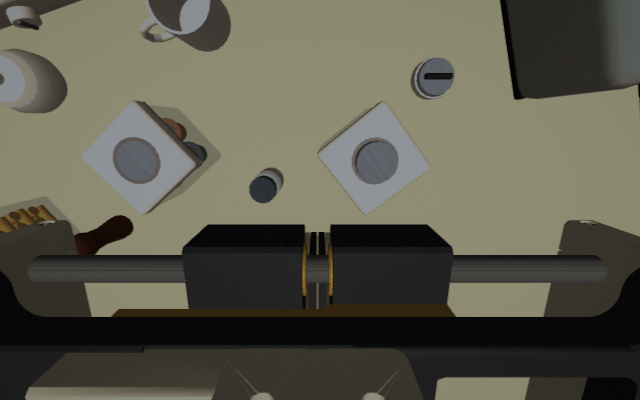

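The wrist view shows the raised button (visible sidewall) at about col 377, row 161. I'll take a second wrist view to triangulate.

Request:
send_rows(
  increments=[
    [[-0.2,-0.25,-0.2,0],[-0.3,-0.5,-0.3,0],[-0.3,-0.5,-0.3,0],[-0.3,-0.5,-0.3,0]],
  ],
)

```text
clock: 5.05
tool_pos: [0.4357, -0.3204, 0.3059]
orientation: [180.0, -0.0, -18.6]
force: [-0.9, 0.6, 0.4]
opening: 0.0006
gripper_force: 0.0
```

```bash
python3 w.py 2
```

```text
[ 0.4356823  -0.32037233  0.30586563] [ 0.50062223 -0.34188221  0.44626352] [-1.47667425e+01 -2.80492693e-02 -1.08644782e+02]
expect (np.float64(153.83400193233808), np.float64(274.53601014060564))
[(0.78, [143.3, 272.3])]
0.71 [254.7, 119.2, 305.7, 174.2] centroid 144.5671077504726 278.1337429111531 [ 0.49439343 -0.29811815]
0.61 [0.0, 122.6, 18.6, 169.0] centroid 147.18980667838312 6.731107205623902 [ 0.58034256 -0.03519066]
```

View pics/w2.png

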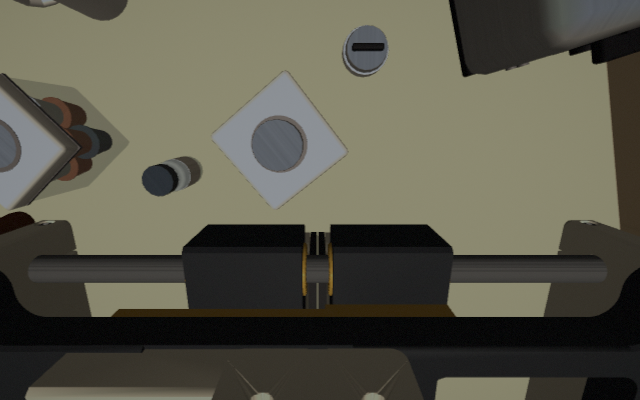

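Run:
```python
from h import *
P=[np.load("P1.npy"),np.load("P2.npy"),proj("scene")[0],proj("top")[0]]
p=[(161.5,376.8),(144,277.5),(171,224),(228.5,405.5)]
for ix in([0,1],[2,3],[0,1,3],[0,1,2,3]):
    X=tri([P[i] for i in ix],[p[i] for i in ix]);print(ix,X.round(4),[np.round(np.subtract(pix(P[i],X),p[i]),1).tolist() for i in range(4)])
```

```text
[0, 1] [ 0.495  -0.2976  0.1398] [[-0.1, 0.0], [0.1, -0.0], [-0.4, -1.2], [-1.0, 0.5]]
[2, 3] [ 0.4918 -0.2961  0.1356] [[2.3, -1.1], [3.3, 0.2], [0.0, -0.2], [0.0, -0.1]]
[0, 1, 3] [ 0.4929 -0.2973  0.1317] [[0.8, -1.0], [1.6, 1.4], [1.2, -0.4], [-0.3, 0.1]]
[0, 1, 2, 3] [ 0.4928 -0.2965  0.1357] [[1.5, -1.0], [2.3, 0.3], [0.2, -0.4], [-0.3, 0.0]]
```

Request:
send_rows(
  increments=[
    [[0.15,0.06,-0.1,0],[0.29,0.115,-0.2,0],[0.29,0.115,-0.4,0],[0.29,0.115,-0.55,0],[0.29,0.115,-0.61,0],[0.29,0.115,-0.61,0],[0.29,0.115,-0.61,0]],
  ],
)

```text
clock: 6.08
tool_pos: [0.4944, -0.2974, 0.185]
orientation: [180.0, -0.1, -18.6]
force: [0.9, 1.0, 0.8]
opening: 0.0005
gripper_force: 0.0
```

```bash
python3 w.py 3
python3 - <<'E'
from h import *
im=[]
for n,(r,c) in(("scene",(165,224)),("top",(228,405)),("wrist",None or (150,320))):
    a=ctrl.snapshot(n)[:,:,::-1]
    im.append(cv2.resize(a[r-50:r+50,c-50:c+50],(400,400),interpolation=2) if n!="wrist" else cv2.resize(a,(400,250)))
im[2]=cv2.copyMakeBorder(im[2],0,150,0,0,0)
cv2.imwrite("pics/h1.png",cv2.hconcat(im[:2]));cv2.imwrite("pics/h1w.png",im[2])
E
```

```text
[ 0.49440352 -0.29743473  0.18496233] [ 0.55914336 -0.31879323  0.32548066] [-1.46654712e+01 -2.92800395e-02 -1.08575530e+02]
expect (np.float64(245.62243436129154), np.float64(313.28448281927524))
[(0.85, [235.4, 317.9])]
0.78 [280.0, 189.0, 355.2, 256.1] centroid 211.54090073529412 317.3111213235294 [ 0.50720935 -0.30159017]
```

View pics/h1.png

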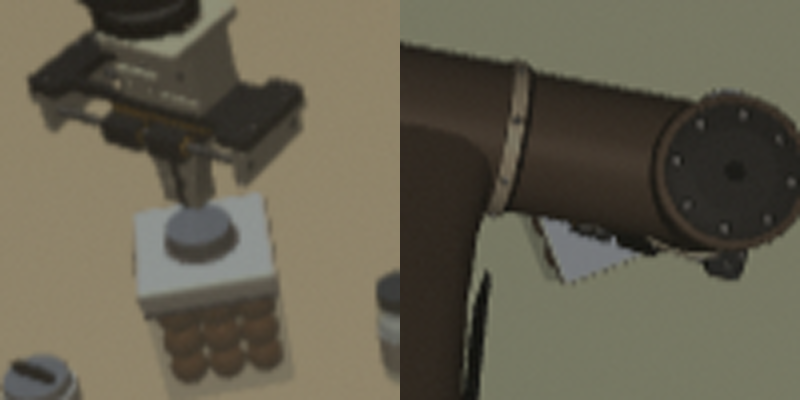

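View pics/w3.png

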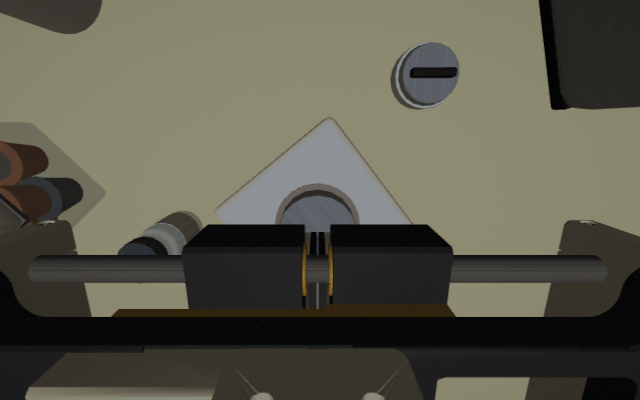

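The scene view shows the tips over the standing button; in the wrist view its face centre is around col 318, row 232–235. I'll check the offset.

Run:
```python
from h import *
P=np.load("P3.npy")
for z in(.14,.144):
  for r in(231,235.4): print(z,r,onz(P,(r,317.9),z))
for X in([.494,-.2975,.144],):
  th=np.linspace(0,6.28,9)
  q=np.array([pix(P,[X[0]+.026*np.cos(t),X[1]+.026*np.sin(t),X[2]]) for t in np.linspace(0,6.28,60)]);print(q.min(0),q.max(0))
```

```text
0.14 231 [ 0.49431637 -0.29767262]
0.14 235.4 [ 0.49136605 -0.29668339]
0.144 231 [ 0.4957144 -0.2981281]
0.144 235.4 [ 0.49282771 -0.29716021]
[194.77138043 277.92256474] [269.90414257 357.70917133]
```

Centred to within about 1 mm. Now the hold.

Request:
send_rows(
  increments=[
    [[0,0,-0.01,0],[0,0,-0.01,0],[0,0,-0.01,0],[0,0,-0.01,0],[0,0,-0.01,0],[0,0,-0.01,0],[0,0,-0.01,0],[0,0,-0.01,0],[0,0,-0.01,0],[0,0,-0.01,0],[0,0,-0.01,0],[0,0,-0.01,0]],
  ],
)

```text
clock: 7.88
tool_pos: [0.4934, -0.2973, 0.1814]
orientation: [180.0, -0.0, -18.6]
force: [-0.8, -1.9, -0.2]
opening: 0.0003
gripper_force: 0.0
```

Request:
send_rows(
  increments=[
    [[0,0,0,0],[0,0,0,0],[0,0,0,0],[0,0,0,0],[0,0,0,0],[0,0,0,0],[0,0,0,0],[0,0,0,0],[0,0,0,0],[0,0,0,0],[0,0,0,0],[0,0,0,0]],
  ],
)

```text
clock: 9.38
tool_pos: [0.4934, -0.2973, 0.1813]
orientation: [180.0, 0.0, -18.6]
force: [0.6, 0.4, -0.6]
opening: 0.0003
gripper_force: 0.0
```

Request:
send_rows(
  increments=[
    [[0,0,-0.04,0],[0,0,-0.08,0],[0,0,-0.1,0],[0,0,-0.115,0],[0,0,-0.13,0],[0,0,-0.145,0],[0,0,-0.16,0],[0,0,-0.165,0],[0,0,-0.165,0]],
  ],
)

```text
clock: 10.5
tool_pos: [0.494, -0.2975, 0.1482]
orientation: [-180.0, -0.1, -18.6]
force: [-0.1, -0.6, 1.4]
opening: 0.0007
gripper_force: 0.0
```

Request:
send_rows(
  increments=[
    [[0,0,-0.005,0],[0,0,-0.01,0],[0,0,-0.015,0],[0,0,-0.015,0]],
  ],
)

```text
clock: 11.0
tool_pos: [0.4942, -0.2975, 0.1457]
orientation: [180.0, -0.1, -18.6]
force: [2.0, -0.1, 3.4]
opening: 0.0004
gripper_force: 1.9
```

Request:
send_rows(
  increments=[
    [[0,0,-0.005,0],[0,0,-0.005,0]],
  ],
)

```text
clock: 11.25
tool_pos: [0.4942, -0.2976, 0.1451]
orientation: [180.0, -0.1, -18.6]
force: [1.3, 0.6, 7.7]
opening: -0.0
gripper_force: 3.7
```

Request:
send_rows(
  increments=[
    [[0,0,-0.005,0],[0,0,-0.005,0]],
  ],
)

```text
clock: 11.5
tool_pos: [0.4942, -0.2976, 0.145]
orientation: [180.0, -0.1, -18.6]
force: [-1.2, 3.2, 14.5]
opening: 0.0002
gripper_force: 7.3
```

Request:
send_rows(
  increments=[
    [[0,0,-0.005,0],[0,0,-0.005,0]],
  ],
)

```text
clock: 11.75
tool_pos: [0.4943, -0.2976, 0.1449]
orientation: [180.0, -0.2, -18.6]
force: [-3.2, 4.9, 21.4]
opening: 0.0005
gripper_force: 10.8
```

Force is rising with no further travel, with the tips at 126 mm, so the button is home. Now I retreat straight up and clear.

Request:
send_rows(
  increments=[
    [[0,0,0.03,0],[0,0,0.15,0],[0,0,0.4,0],[0,0,0.7,0],[0,0,1,0],[0,0,1,0]],
  ],
)

```text
clock: 12.5
tool_pos: [0.4947, -0.2981, 0.3472]
orientation: [180.0, -0.4, -18.6]
force: [0.1, 0.2, -0.9]
opening: 0.0004
gripper_force: 0.0
```

Request:
send_rows(
  increments=[
    [[-0.1,0.2,0,0],[-0.2,0.4,0.1,0],[-0.3,0.6,0.1,0],[-0.3,0.6,0.1,0],[-0.3,0.6,0.1,0]],
  ],
)

```text
clock: 13.12
tool_pos: [0.4332, -0.1772, 0.3617]
orientation: [180.0, 0.1, -18.6]
force: [-0.5, -0.4, -0.1]
opening: 0.0001
gripper_force: 0.0
```

```bash
python3 w.py 4
python3 - <<'E'
from h import *
a=ctrl.snapshot("scene")[:,:,::-1];b=cv2.imread("pics/scene1.png")
f=lambda x:cv2.resize(x[140:230,180:280],(400,360),interpolation=2)
cv2.imwrite("pics/end.png",cv2.hconcat([f(b),f(a)]))
E
```

```text
[ 0.43316442 -0.17717545  0.36172311] [ 0.49839325 -0.19866252  0.50201208] [-1.48684106e+01 -3.00910388e-02 -1.08567621e+02]
expect (np.float64(106.78829704708491), np.float64(396.868009504496))
[(0.66, [100.9, 396.3]), (0.32, [200.8, 51.2])]
0.79 [375.0, 79.4, 418.3, 121.8] centroid 99.87735849056604 395.7808417997097 [ 0.49467422 -0.29377819]
0.69 [119.4, 77.7, 166.4, 123.2] centroid 99.37280108254397 142.07780784844385 [ 0.58872259 -0.01549795]
```

View pics/end.png

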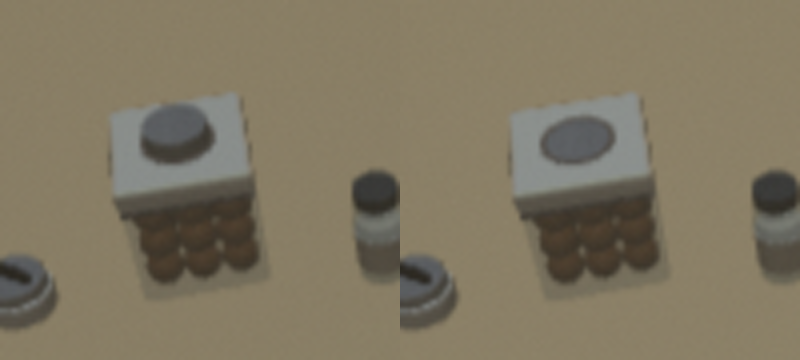

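The before and after views show the button flush and the canister unmoved.

```bash
python3 -c "
from plant import ctrl
print(ctrl.close_job())"
```

```text
the job is handed in; nothing more can be done
None
```

Canister_a (walnuts) was the unsealed one: I held the fingertips about 2 cm over its button for about 3 s, pressed it fully home and came clear, and the canister did not move; the job is handed in.

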